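# Set the drill guide against the pin stop

## Task

Set the drill guide on the bench rail for the next hole: press down the plate in the middle of the slide to free its brake and, keeping the plate pressed, push the slide along the rail until it is up against the stop with the tall upright pin (not the stop with the flat screw head). Then let the plate come back up so that the brake grips again, and move clear. Never force the slide along while its brake grips, pick nothing up, and leave the loose things on the bench where they are.

Things in the scene. Friction and masses are not known exactly. Their poses are not given: they have to be found in the camera images.
- rail: aluminium rail on a dark steel foot, fixed to the bench, 500 mm long along its own y axis, foot 84 mm wide (x) and 8 mm high, rail 44 mm wide with its top 26 mm above the bench. Origin: middle of its underside, on the bench; z up. It is turned by up to 17 degrees from the world's y
- guide_mid (a point): middle of the slide, on the rail's centre line, 47 mm above the bench (height of the untouched plate's top); moves with the slide, not the plate. The slide is an aluminium saddle, 100 mm long along the rail, 74 mm wide, captive, with a raised shoulder at each end (14 mm thick, top 58 mm above the bench; 72 mm free between them, sides open). Push it by a shoulder's inner face
- guide (a joint): position of the slide's middle along the rail's y axis from the rail's middle, m. Plate untouched: the brake holds it with about 10 N; plate pressed: some 2 to 4 N move it slowly. A steel drill bush (30 mm across, top 48 mm above the bench) is on the slide's arm, 85 mm out on the rail's +x side
- plate (a joint): how far the plate between the slide's shoulders is pressed down, m: 0 untouched (top 47 mm above the bench), 0.006 fully down (top 41 mm). Dark ribbed rubber, 46 mm across the rail, 62 mm along it. Sprung: gives from about 15 N, fully down at about 18 N, comes up when let go. The brake is free from 1 mm down
- pin_stop_mid (a point): middle of the top (48 mm above the bench) of the pin stop, on the rail's centre line: a steel block fixed on the rail, 40 mm long along it, 74 mm wide, with an upright pin 12 mm thick, 45 mm tall (its top 93 mm above the bench). It may be on either side of the slide. When the slide touches it, this point is 70 mm from guide_mid
- flat_stop_mid (a point): the same point of the other stop: same block, with a flat screw head 26 mm across and 6 mm high in place of the pin; on the other side of the slide
- tape_roll: bystander, loose: roll of paper tape lying flat, 90 mm across, 24 mm high; origin on its underside
- bolt: bystander, loose: steel bolt standing on its 30 mm head, 55 mm tall; origin on its underside
- bracket: bystander, loose: small red painted angle bracket, 30 x 90 mm, 39 mm high; origin on its underside
- screwdriver: bystander, loose: screwdriver lying on the bench; origin on its underside
- spray_can: bystander, loose: spray can, 64 mm across, 170 mm tall; origin on its underside
- putty_tin: bystander, loose: tin, 90 mm across, 75 mm tall; origin on its underside
- wrench: bystander, loose: wrench lying on the bench; origin on its underside

How it is judged:
By the outcome, as a careful person would: the job done as asked, in the order asked, and still so for the second after the job is handed in, with the robot touching nothing.
It also fails if it takes over 40 s, if anything falls off the work surface, if the arm or the gripper's body presses on something with over 40 N, if the wrist force passes 120 N, or if a joint passes its speed limit or range.

## Robot

A 7-joint arm with a two-finger parallel gripper is mounted at the origin on the work surface. World frame = base frame: x ahead of the robot, y to its left, z up, the work surface at z = 0. Lengths are in mm, angles in degrees, forces in N, time in s.
With the tool pointing down it reaches from about 425 to 825 mm from the base axis. Payload 3.6 kg.
Tool frame: the origin (TCP) lies on the mounting face of the last link; the fingertips stand 173 mm ahead of it and the grasp point (between the pads) lies 155 mm ahead of it; z points along the fingers, y is the direction in which the jaws open and shut (so a half turn about z gives the same grasp; the last joint's range is limited). The gripper opens to 85 mm and grips with 20 to 120 N. Pads are 22 mm wide; open, the fingers measure 114 mm over their backs; the gripper's body (76 mm by 85 mm) begins 54 mm behind the grasp point. The pads swing forward as they close: fully open they stand 13 mm farther back than shut.
Start: joints at [75.201, 35.231, -0.722, 81.555, 0.464, 63.22, -2.315], TCP at [149.335, -632.594, 404.697] pointing down, gripper open.
Joint ranges: [-178.69, 178.69], [-17.37, 117.87], [-77.05, 75.6], [15.02, 138.74], [-78.02, 258.01], [0.78, 113.62], [-162.83, 162.83]. Speed limits (degrees/s): [159.86, 159.86, 180, 180, 180, 180, 180].

## Interface

Orientations are given as [roll, pitch, yaw] about the fixed x, y, z axes, in that order (R = Rz(yaw) Ry(pitch) Rx(roll)).
In Python, from bench import * gives the robot as it stands.
- The arm moves only by the tool drive_tool, never from a script. Its argument "steps" is a list of rows, each an object of numbers: "x", "y", "z": the shift along the tool's x, y, z in mm; "yaw": the turn about the tool's z in degrees; "claw": the closure, from -1 (fully open) to 1 (shut). A call has 1 to 20 rows; each row is the pose to reach, as a shift and turn from the pose measured when the call began, along the tool's axes at that moment; what a row does not reach only later rows make up. A row lasts 1/10 s, in which the tool goes at most 50 mm and 8.59 degrees, less where a joint would pass 70% of its speed; a pose out of reach is approached as far as the arm can. A call with a gripper value outside its range is refused whole. The fingers move at their own pace and stop on an object; "newtons" is the grip in N (left out, the last holds). Time passes only in rows, so rows that repeat a pose let the fingers close. It gives the time, the measured TCP pose, the force and the opening at its end, in the units of the state.
- get_obs(): the state, without advancing time (a new reading comes with each control period).
- camera(name): name is "side" or "top" or "wrist"; returns a dict with "img" (480x640x3 uint8, blue, green, red), "K" (3x3 intrinsics, pixels), "xyz" and "orientation" of the camera in the world. Camera axes: x right, y down, z forward; pixel columns grow to the right and rows downward; lengths in mm; the calibration is good to about 2 mm. A picture is of the moment at which its call begins. There is no depth.
- close_job(): hands the job in, once; it reports no verdict.
Trained networks look in the newest picture that a camera, given by its name, has taken for a name from the list of things; names that differ only in an ending like _2 or _b are one class to them, and where a whole thing is asked for, a point or a joint stands for the part that bears it (a point fixed in the world has none). Each returns a list of dicts, best first, with "confidence" (0 to 1); they miss things now and then, are a little off and sometimes report something else, mostly with a low value. They report only what shows in the picture. A call takes as long as a camera call.
- boxes_of(camera, name): "position" ([x, y, z] in mm, in world coordinates, good to about 4 mm: the middle of the surface that is visible of it).
The state is a dict: "time": time; "q": joint angles; "qvel": joint speeds; "tau": joint torques, N m; "eef_pos": TCP position; "tcp_rot": TCP orientation; "ft_force": force on the tool from outside, world axes, zero at the start; "moment": the same for the moment, N m; "width": opening from 0.0 (shut) to 1.0 (fully open).
Only numpy, scipy, OpenCV 4.12 (cv2) and the standard library are available. Lean on these libraries where they do the work, as an engineer would, in place of code of your own. Each camera call takes 0.05 s, during which the arm holds its last target. There are 200 camera calls.

## Working session

There is one attempt and no reset: what is moved stays moved. The work goes in short steps, Python scripts to look and compute and a tool call to move; the robot and the scene stay as the last step left them, time stands still between calls to the robot, and variables do not carry over. Pictures are saved under pics/ and viewed, about 8 in all and at most 12, crops included, and the job is handed in when it is done.

Besides the shell and the picture viewer there is one more tool, called after ">>>" as a command line: name --argument value ..., lists and objects as JSON in quotes. drive_tool: Moves the arm, as the interface text tells. Its arguments: {"type":"object","properties":{"steps":{"type":"array","items":{"type":"object","properties":{"x":{"type":"number"},"y":{"type":"number"},"z":{"type":"number"},"yaw":{"type":"number"},"claw":{"type":"number"}}}},"newtons":{"type":"number"}},"required":["steps"]}

```bash
mkdir -p pics; python3 - <<'E'
from bench import *
import cv2
o=get_obs();print(o['time'],o['eef_pos'],o['tcp_rot'],o['width'])
for c in('top','side'):
    r=camera(c);cv2.imwrite(f'pics/{c}1.png',r['img']);print(c,r['K'],r['xyz'],r['orientation'])
    for n in('rail','guide_mid','plate','pin_stop_mid','flat_stop_mid','tape_roll','bolt','bracket','screwdriver','spray_can','putty_tin','wrench'):
        print(n,[( [round(float(v)) for v in d['position']],round(float(d['confidence']),2)) for d in boxes_of(c,n)][:3])
E
```

```text
0.0 [ 149.2737097  -632.31583942  403.51806299] [-1.79853046e+02  2.64859234e-03  1.32854310e+01] 1.0021279782538188
top [[437.03843354   0.         319.4108449 ]
 [  0.         437.03843354 244.94517429]
 [  0.           0.           1.        ]] [517.60777567  -3.95493462 910.37735464] [-177.49156345   -1.25041629  -88.64477522]
rail [([540, -14, 27], 0.75)]
guide_mid [([539, -3, 44], 0.69)]
plate [([536, -1, 47], 0.61)]
pin_stop_mid [([528, -229, 48], 0.69)]
flat_stop_mid [([541, 189, 52], 0.87), ([407, -261, 24], 0.52), ([539, -14, 26], 0.36)]
tape_roll [([415, 133, 24], 0.92)]
bolt [([465, -9, 12], 0.73)]
bracket []
screwdriver [([406, -261, 23], 0.88), ([539, -2, 47], 0.64)]
spray_can [([625, -283, 167], 0.79), ([409, -263, 21], 0.54)]
putty_tin [([658, 198, 79], 0.88)]
wrench [([681, -156, 13], 0.86)]
side [[602.68499248   0.         320.07873606]
 [  0.         602.68499248 248.35064422]
 [  0.           0.           1.        ]] [180.60887552 706.81705477 745.29159066] [-130.14600829   -0.8965784  -151.49527214]
rail [([524, 26, 22], 0.75), ([640, 228, 60], 0.52), ([535, 8, 44], 0.25)]
guide_mid [([531, 9, 44], 0.59), ([519, -219, 45], 0.58)]
plate [([535, -5, 52], 0.78)]
pin_stop_mid [([519, -222, 44], 0.64)]
flat_stop_mid [([530, 209, 51], 0.81)]
tape_roll [([407, 140, 19], 0.55)]
bolt [([460, -2, 8], 0.8)]
bracket [([692, 19, 6], 0.62)]
screwdriver [([401, -250, 19], 0.74)]
spray_can [([617, -272, 106], 0.88)]
putty_tin [([641, 229, 63], 0.88), ([617, -272, 107], 0.31)]
wrench [([682, -147, 9], 0.66)]
```

View pics/top1.png

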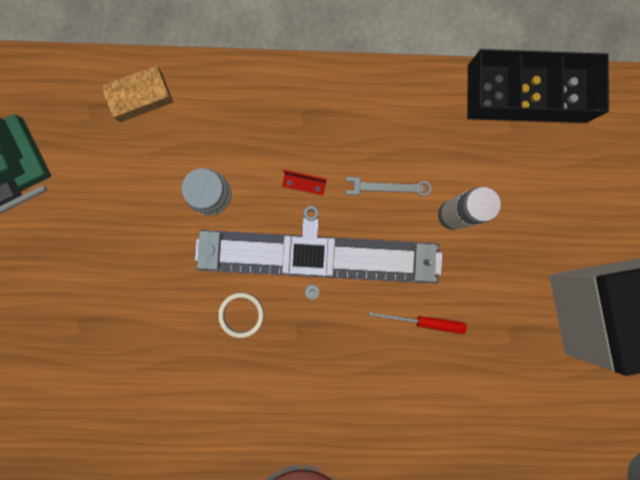

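View pics/side1.png

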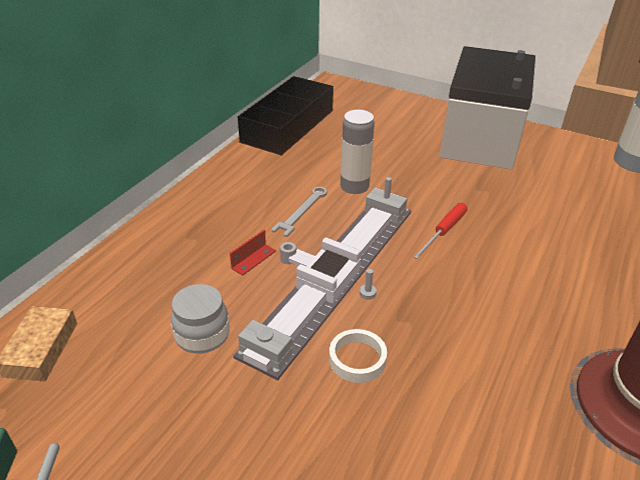

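Top view: the pin stop is at about (427,262), the flat-screw stop at (208,250) and the plate at (308,256), so the slide must go towards −y. The side view agrees: pin at (388,187), flat head at (265,335). Nothing loose stands in the travel corridor. Next I'll zoom in to get the rail axis.

```bash
python3 - <<'E'
import cv2
i=cv2.imread('pics/top1.png')[215:295,190:450]
cv2.imwrite('pics/crop.png',cv2.resize(i,None,fx=3,fy=3,interpolation=cv2.INTER_CUBIC))
E
cat > h.py <<'E'
import numpy as np
from scipy.spatial.transform import Rotation as R
def ray(r,u,v,z):
    d=R.from_euler('xyz',r['orientation'],degrees=True).as_matrix()@np.linalg.inv(r['K'])@[u,v,1]
    return np.array(r['xyz'])+d*(z-r['xyz'][2])/d[2]
def proj(r,p):
    c=R.from_euler('xyz',r['orientation'],degrees=True).as_matrix().T@(np.array(p)-r['xyz']);c=r['K']@c
    return c[:2]/c[2]
E
```

```text
(no output)
```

View pics/crop.png

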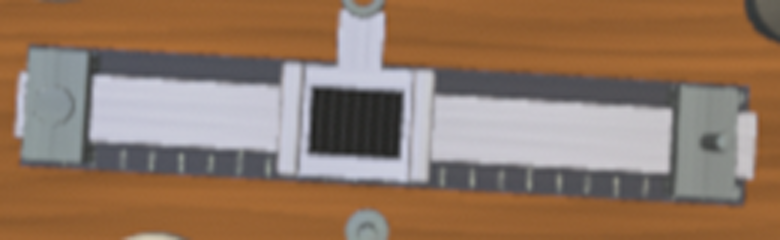

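The crop shows the plate centred at (356,122), the flat stop at (56,106) and the pin stop at (709,143), in crop pixels.

```bash
python3 - <<'E'
from bench import *
from h import *
r=camera('top')
P={n:ray(r,190+u/3-.33,215+v/3-.33,z) for n,u,v,z in(('plate',356,122,47),('flat',56,106,48),('pin',709,143,48))}
for n in P:print(n,P[n].round(1))
d=P['pin']-P['flat'];d/=np.linalg.norm(d);print('dir',d,np.degrees(np.arctan2(d[0],-d[1])))
print('plate-pin',np.linalg.norm(P['pin']-P['plate']),'flat-pin',np.linalg.norm(P['pin']-P['flat']))
o=get_obs();M=R.from_euler('xyz',o['tcp_rot'],degrees=True).as_matrix()
print('to plate in tool',M.T@(P['plate']-o['eef_pos']),o['eef_pos'])
E
```

```text
plate [ 5.348e+02 -5.000e-01  4.700e+01]
flat [540.5 196.   48. ]
pin [ 526.5 -234.    48. ]
dir [-0.03253113 -0.99947072  0.        ] -1.864225431535641
plate-pin 233.65318630180005 flat-pin 430.2380741256832
to plate in tool [ 520.37697972 -526.54112098  357.76679399] [ 149.32739007 -632.58020958  404.68992456]
```

>>> drive_tool --newtons 40 --steps '[{"x": 16,"y": -31,"z": -25,"claw": 1},{"x": 32,"y": -62,"z": -50,"claw": 1},{"x": 48,"y": -93,"z": -50,"claw": 1},{"x": 64,"y": -124,"z": -50,"claw": 1},{"x": 80,"y": -155,"z": -50,"claw": 1},{"x": 96,"y": -185,"z": -50,"claw": 1},{"x": 131,"y": -213,"z": -50,"yaw": 2,"claw": 1},{"x": 166,"y": -241,"z": -50,"yaw": 4,"claw": 1},{"x": 201,"y": -269,"z": -50,"yaw": 6,"claw": 1},{"x": 236,"y": -297,"z": -50,"yaw": 8,"claw": 1},{"x": 271,"y": -325,"z": -50,"yaw": 10,"claw": 1},{"x": 306,"y": -353,"z": -50,"yaw": 12,"claw": 1},{"x": 341,"y": -381,"z": -50,"yaw": 14,"claw": 1},{"x": 376,"y": -409,"z": -50,"yaw": 15.2,"claw": 1},{"x": 411,"y": -437,"z": -50,"yaw": 15.2,"claw": 1},{"x": 447,"y": -465,"z": -50,"yaw": 15.2,"claw": 1},{"x": 483,"y": -492,"z": -50,"yaw": 15.2,"claw": 1},{"x": 518,"y": -519,"z": -50,"yaw": 15.2,"claw": 1},{"x": 518,"y": -519,"z": -50,"yaw": 15.2,"claw": 1},{"x": 518,"y": -519,"z": -50,"yaw": 15.2,"claw": 1}]'

```text
invalid input at $.steps[0]: expected keys x, y, z, yaw, claw
```

>>> drive_tool --newtons 40 --steps '[{"x": 16,"y": -31,"z": -25,"yaw": 0,"claw": 1},{"x": 32,"y": -62,"z": -50,"yaw": 0,"claw": 1},{"x": 48,"y": -93,"z": -50,"yaw": 0,"claw": 1},{"x": 64,"y": -124,"z": -50,"yaw": 0,"claw": 1},{"x": 80,"y": -155,"z": -50,"yaw": 0,"claw": 1},{"x": 96,"y": -185,"z": -50,"yaw": 0,"claw": 1},{"x": 131,"y": -213,"z": -50,"yaw": 2,"claw": 1},{"x": 166,"y": -241,"z": -50,"yaw": 4,"claw": 1},{"x": 201,"y": -269,"z": -50,"yaw": 6,"claw": 1},{"x": 236,"y": -297,"z": -50,"yaw": 8,"claw": 1},{"x": 271,"y": -325,"z": -50,"yaw": 10,"claw": 1},{"x": 306,"y": -353,"z": -50,"yaw": 12,"claw": 1},{"x": 341,"y": -381,"z": -50,"yaw": 14,"claw": 1},{"x": 376,"y": -409,"z": -50,"yaw": 15.2,"claw": 1},{"x": 411,"y": -437,"z": -50,"yaw": 15.2,"claw": 1},{"x": 447,"y": -465,"z": -50,"yaw": 15.2,"claw": 1},{"x": 483,"y": -492,"z": -50,"yaw": 15.2,"claw": 1},{"x": 518,"y": -519,"z": -50,"yaw": 15.2,"claw": 1},{"x": 518,"y": -519,"z": -50,"yaw": 15.2,"claw": 1},{"x": 518,"y": -519,"z": -50,"yaw": 15.2,"claw": 1}]'

```text
time: 3.35
eef_pos: [534.4, -7.6, 454.4]
tcp_rot: [180.0, 0.0, -1.8]
ft_force: [-0.0, -0.8, 0.2]
width: -0.003
```

>>> drive_tool --steps '[{"x": 0,"y": 0,"z": 30,"yaw": 0,"claw": 1},{"x": 0,"y": 0,"z": 65,"yaw": 0,"claw": 1},{"x": 0,"y": 0,"z": 100,"yaw": 0,"claw": 1},{"x": 0,"y": 0,"z": 135,"yaw": 0,"claw": 1},{"x": 0,"y": 0,"z": 165,"yaw": 0,"claw": 1},{"x": 0,"y": 0,"z": 185,"yaw": 0,"claw": 1},{"x": 0,"y": 0,"z": 200,"yaw": 0,"claw": 1},{"x": 0,"y": 0,"z": 204,"yaw": 0,"claw": 1},{"x": 0,"y": 0,"z": 204,"yaw": 0,"claw": 1}]'

```text
time: 4.25
eef_pos: [533.9, -9.0, 250.4]
tcp_rot: [179.9, 0.1, -1.9]
ft_force: [0.8, 0.4, 0.6]
width: 0.006
```

```bash
python3 - <<'E'
from bench import *
from h import *
import cv2
o=get_obs();print(o['eef_pos'],o['ft_force'])
w=camera('wrist');s=camera('side')
cv2.imwrite('pics/w2.png',np.hstack([cv2.resize(w['img'],(400,300)),cv2.resize(s['img'][170:400,210:517],(400,300))]))
cv2.imwrite('pics/wfull.png',w['img'])
for c in('wrist','side'):
  for n in('guide_mid','plate','pin_stop_mid'):print(c,n,[(d['position'],d['confidence']) for d in boxes_of(c,n)][:1])
t=np.array(o['eef_pos'])-[0,0,173];print('tip px wrist',proj(w,t),'plate',proj(w,[534.8,-.5,47]),'side',proj(s,t))
E
```

```text
[533.9309397   -8.98840415 250.40125969] [0.76280086 0.39824274 0.64312407]
wrist guide_mid [([555.5, -3.8, 43.7], 0.98)]
wrist plate []
wrist pin_stop_mid []
side guide_mid []
side plate [([532.4, -3.2, 48.8], 0.94)]
side pin_stop_mid [([518.6, -218.7, 43.8], 0.83)]
tip px wrist [320.26826732 305.20528911] plate [301.91095088 276.45510947] side [332.04350482 246.36553555]
```

View pics/w2.png

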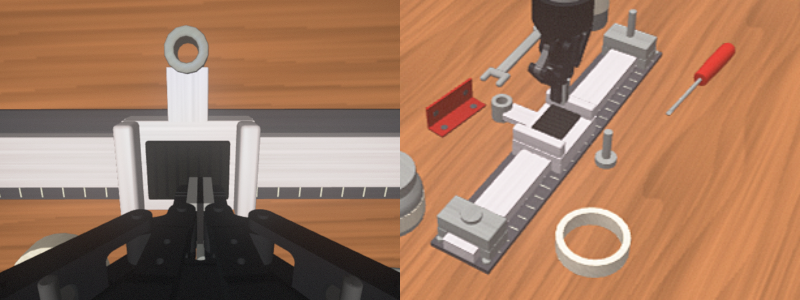

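The wrist half shows the fingertips near (200,180), over the dark plate (147–230, 141–200), with the rail square to the tool. The pin-side shoulder is at about x=245. Now I'll descend and press.

>>> drive_tool --steps '[{"x": 0,"y": 0,"z": 10,"yaw": 0,"claw": 1},{"x": 0,"y": 0,"z": 20,"yaw": 0,"claw": 1},{"x": 0,"y": 0,"z": 26,"yaw": 0,"claw": 1},{"x": 0,"y": 0,"z": 28,"yaw": 0,"claw": 1},{"x": 0,"y": 0,"z": 30,"yaw": 0,"claw": 1},{"x": 0,"y": 0,"z": 32,"yaw": 0,"claw": 1},{"x": 0,"y": 0,"z": 33,"yaw": 0,"claw": 1},{"x": 0,"y": 0,"z": 33,"yaw": 0,"claw": 1}]'

```text
time: 5.45
eef_pos: [534.3, -7.5, 219.8]
tcp_rot: [180.0, -0.0, -1.8]
ft_force: [-4.0, -1.0, 12.8]
width: 0.0
```

>>> drive_tool --steps '[{"x": 0,"y": 0,"z": 2,"yaw": 0,"claw": 1},{"x": 0,"y": 0,"z": 4,"yaw": 0,"claw": 1},{"x": 0,"y": 0,"z": 6,"yaw": 0,"claw": 1},{"x": 0,"y": 0,"z": 6,"yaw": 0,"claw": 1}]'

```text
time: 5.85
eef_pos: [534.2, -7.3, 216.1]
tcp_rot: [179.9, -0.1, -1.8]
ft_force: [-4.3, -0.8, 16.9]
width: 0.004
```

>>> drive_tool --steps '[{"x": 0,"y": 0,"z": 4,"yaw": 0,"claw": 1},{"x": 0,"y": 0,"z": 8,"yaw": 0,"claw": 1},{"x": 0,"y": 0,"z": 8,"yaw": 0,"claw": 1},{"x": 0,"y": 0,"z": 8,"yaw": 0,"claw": 1}]'

```text
time: 6.25
eef_pos: [534.0, -7.1, 214.2]
tcp_rot: [179.8, -0.2, -1.8]
ft_force: [-10.9, -1.0, 42.8]
width: 0.003
```

>>> drive_tool --steps '[{"x": 0,"y": 0,"z": 4,"yaw": 0,"claw": 1},{"x": 0,"y": 2,"z": 4,"yaw": 0,"claw": 1},{"x": 0,"y": 4,"z": 4,"yaw": 0,"claw": 1},{"x": 0,"y": 7,"z": 4,"yaw": 0,"claw": 1},{"x": 0,"y": 10,"z": 4,"yaw": 0,"claw": 1},{"x": 0,"y": 13,"z": 4,"yaw": 0,"claw": 1},{"x": 0,"y": 16,"z": 4,"yaw": 0,"claw": 1}]'

```text
time: 6.95
eef_pos: [533.2, -21.7, 214.3]
tcp_rot: [179.8, -0.3, -1.7]
ft_force: [-7.2, 1.6, 28.5]
width: 0.003
```

```bash
python3 - <<'E'
from bench import *
import cv2
s=camera('side');w=camera('wrist');import numpy as np
cv2.imwrite('pics/w3.png',np.hstack([cv2.resize(w['img'],(400,300)),cv2.resize(s['img'][170:400,210:517],(400,300))]))
E
```

```text
(no output)
```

View pics/w3.png

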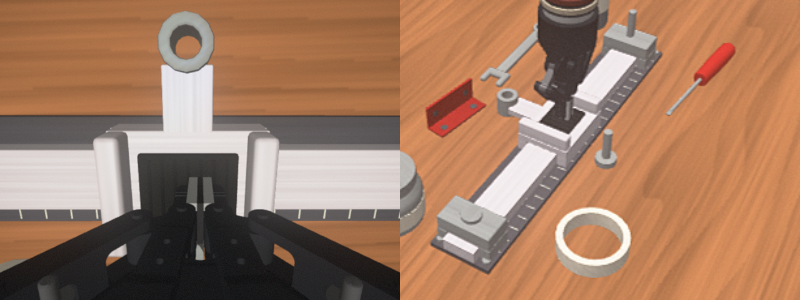

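The slide rides along with the pressed plate: the tips sit at the same spot on it, still clear of the shoulder, with about 2 N lateral force. Continuing.

>>> drive_tool --steps '[{"x": 0,"y": 4,"z": 4,"yaw": 0,"claw": 1},{"x": 0,"y": 8,"z": 4,"yaw": 0,"claw": 1},{"x": 0,"y": 13,"z": 4,"yaw": 0,"claw": 1},{"x": 0,"y": 18,"z": 4,"yaw": 0,"claw": 1},{"x": 0,"y": 23,"z": 4,"yaw": 0,"claw": 1},{"x": 0,"y": 28,"z": 4,"yaw": 0,"claw": 1},{"x": 0,"y": 33,"z": 4,"yaw": 0,"claw": 1},{"x": 0,"y": 38,"z": 4,"yaw": 0,"claw": 1},{"x": 0,"y": 43,"z": 4,"yaw": 0,"claw": 1},{"x": 0,"y": 48,"z": 4,"yaw": 0,"claw": 1},{"x": 0,"y": 53,"z": 4,"yaw": 0,"claw": 1},{"x": 0,"y": 58,"z": 4,"yaw": 0,"claw": 1},{"x": 0,"y": 63,"z": 4,"yaw": 0,"claw": 1},{"x": 0,"y": 68,"z": 4,"yaw": 0,"claw": 1},{"x": 0,"y": 73,"z": 4,"yaw": 0,"claw": 1},{"x": 0,"y": 78,"z": 4,"yaw": 0,"claw": 1},{"x": 0,"y": 83,"z": 4,"yaw": 0,"claw": 1},{"x": 0,"y": 88,"z": 4,"yaw": 0,"claw": 1},{"x": 0,"y": 93,"z": 4,"yaw": 0,"claw": 1},{"x": 0,"y": 98,"z": 4,"yaw": 0,"claw": 1}]'

```text
time: 9.05
eef_pos: [530.0, -119.8, 214.3]
tcp_rot: [179.7, -0.3, -1.7]
ft_force: [-6.8, 2.1, 24.5]
width: 0.001
```

>>> drive_tool --steps '[{"x": 0,"y": 4,"z": 4,"yaw": 0,"claw": 1},{"x": 0,"y": 8,"z": 4,"yaw": 0,"claw": 1},{"x": 0,"y": 12,"z": 4,"yaw": 0,"claw": 1},{"x": 0,"y": 16,"z": 4,"yaw": 0,"claw": 1},{"x": 0,"y": 20,"z": 4,"yaw": 0,"claw": 1},{"x": 0,"y": 24,"z": 4,"yaw": 0,"claw": 1},{"x": 0,"y": 28,"z": 4,"yaw": 0,"claw": 1},{"x": 0,"y": 32,"z": 4,"yaw": 0,"claw": 1},{"x": 0,"y": 36,"z": 4,"yaw": 0,"claw": 1},{"x": 0,"y": 39,"z": 4,"yaw": 0,"claw": 1},{"x": 0,"y": 42,"z": 4,"yaw": 0,"claw": 1}]'

```text
time: 10.15
eef_pos: [528.6, -161.5, 214.3]
tcp_rot: [179.7, -0.3, -1.7]
ft_force: [-7.0, 2.2, 24.3]
width: -0.0
```

```bash
python3 - <<'E'
from bench import *
import cv2,numpy as np
w=camera('wrist');t=camera('top')
cv2.imwrite('pics/w4.png',np.hstack([cv2.resize(w['img'],(400,300)),cv2.resize(t['img'][200:305,320:460],(400,300),interpolation=cv2.INTER_CUBIC)]))
E
```

```text
(no output)
```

View pics/w4.png

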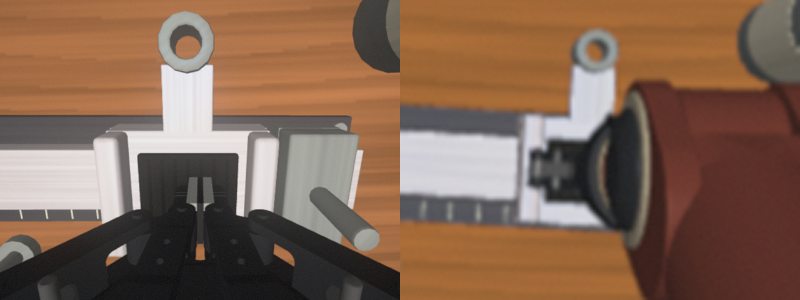

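The left half shows the slide's pin-side shoulder (right edge about 277) a few mm short of the pin block (left edge about 280). I'll creep the rest and watch the lateral force.

>>> drive_tool --steps '[{"x": 0,"y": 2,"z": 4,"yaw": 0,"claw": 1},{"x": 0,"y": 4,"z": 4,"yaw": 0,"claw": 1},{"x": 0,"y": 6,"z": 4,"yaw": 0,"claw": 1},{"x": 0,"y": 8,"z": 4,"yaw": 0,"claw": 1}]'

```text
time: 10.65
eef_pos: [528.2, -169.6, 214.3]
tcp_rot: [179.6, -0.3, -1.8]
ft_force: [-6.9, 5.8, 27.0]
width: 0.002
```

Lateral force is rising (5.8 N). One more small push to see whether it is against the stop.

>>> drive_tool --steps '[{"x": 0,"y": 2,"z": 4,"yaw": 0,"claw": 1},{"x": 0,"y": 3,"z": 4,"yaw": 0,"claw": 1},{"x": 0,"y": 4,"z": 4,"yaw": 0,"claw": 1}]'

```text
time: 10.95
eef_pos: [528.1, -170.3, 214.3]
tcp_rot: [179.8, -0.3, -1.7]
ft_force: [-7.2, 8.2, 26.9]
width: 0.003
```

```bash
python3 - <<'E'
from bench import *
import cv2,numpy as np
w=camera('wrist')
cv2.imwrite('pics/w5.png',cv2.resize(w['img'][170:370,130:610],None,fx=1.6,fy=1.6,interpolation=cv2.INTER_CUBIC))
E
```

```text
(no output)
```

View pics/w5.png

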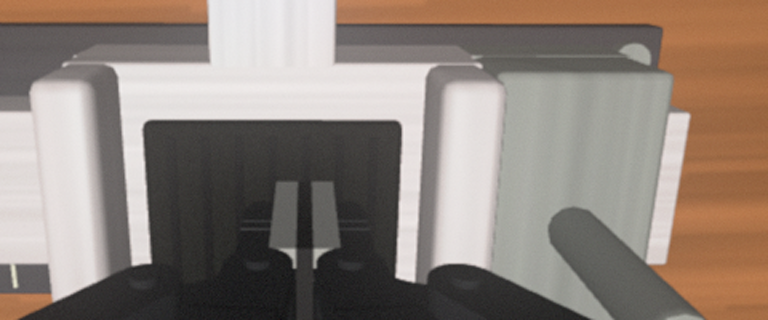

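The shoulder is flush against the pin block (joint at about x=500), and the tool moved 0.7 mm for 4 mm commanded at 8 N, so it is up against the stop. I'll ease off and lift straight up.

>>> drive_tool --steps '[{"x": 0,"y": 1,"z": 3,"yaw": 0,"claw": 1},{"x": 0,"y": 1,"z": 0,"yaw": 0,"claw": 1},{"x": 0,"y": 1,"z": -3,"yaw": 0,"claw": 1},{"x": 0,"y": 1,"z": -6,"yaw": 0,"claw": 1},{"x": 0,"y": 1,"z": -9,"yaw": 0,"claw": 1},{"x": 0,"y": 0,"z": -14,"yaw": 0,"claw": 1},{"x": 0,"y": 0,"z": -30,"yaw": 0,"claw": 1},{"x": 0,"y": 0,"z": -60,"yaw": 0,"claw": 1},{"x": 0,"y": 0,"z": -95,"yaw": 0,"claw": 1},{"x": 0,"y": 0,"z": -130,"yaw": 0,"claw": 1},{"x": 0,"y": 0,"z": -165,"yaw": 0,"claw": 1},{"x": 0,"y": 0,"z": -200,"yaw": 0,"claw": 1},{"x": 0,"y": 0,"z": -220,"yaw": 0,"claw": 1},{"x": 0,"y": 0,"z": -220,"yaw": 0,"claw": 1}]'

```text
time: 12.4
eef_pos: [527.5, -169.3, 437.6]
tcp_rot: [179.7, -0.7, -1.7]
ft_force: [0.9, -0.9, -0.7]
width: 0.002
```

```bash
python3 - <<'E'
from bench import *
import cv2,numpy as np
w=camera('wrist');s=camera('side')
cv2.imwrite('pics/w6.png',np.hstack([cv2.resize(w['img'],(400,300)),cv2.resize(s['img'][130:360,210:517],(400,300))]))
o=get_obs();print(o['time'],o['ft_force'])
for c in('wrist','side'):
  for n in('guide_mid','plate','pin_stop_mid','spray_can','wrench','bolt','bracket','screwdriver','tape_roll','putty_tin'):print(c,n,[(d['position'],d['confidence']) for d in boxes_of(c,n)][:1])
E
```

```text
12.5 [ 0.30012505 -0.21338437 -1.86752296]
wrist guide_mid [([543.6, -164.5, 46.4], 0.72)]
wrist plate [([529.1, -165.4, 47.5], 0.61)]
wrist pin_stop_mid [([528.0, -231.8, 49.4], 0.6)]
wrist spray_can [([626.9, -284.3, 171.0], 0.95)]
wrist wrench [([681.2, -157.0, 8.6], 0.91)]
wrist bolt [([463.6, -13.7, 13.9], 0.65)]
wrist bracket [([691.0, 18.0, 2.6], 0.68)]
wrist screwdriver [([407.2, -272.4, 19.5], 0.61)]
wrist tape_roll []
wrist putty_tin []
side guide_mid [([528.7, -155.3, 42.9], 0.66)]
side plate [([528.6, -171.3, 52.0], 0.95)]
side pin_stop_mid [([520.1, -230.9, 43.7], 0.78)]
side spray_can [([616.7, -273.4, 105.8], 0.68)]
side wrench []
side bolt [([462.1, -1.5, 8.7], 0.75)]
side bracket [([693.9, 18.4, 4.0], 0.92)]
side screwdriver [([403.8, -251.4, 17.5], 0.69)]
side tape_roll [([411.7, 140.7, 21.1], 0.75)]
side putty_tin [([641.5, 229.0, 60.6], 0.97)]
```

View pics/w6.png

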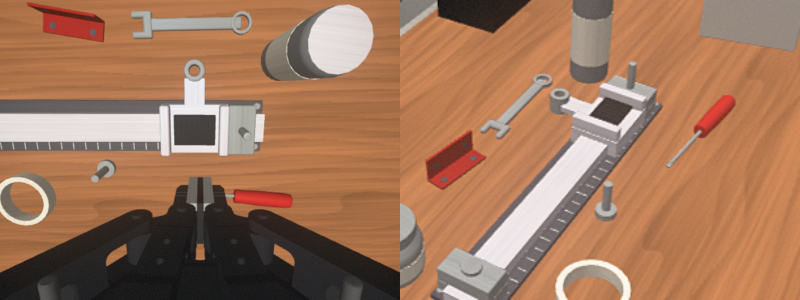

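Both views show the slide against the pin stop and the plate up, with the loose things unmoved. One close crop of the joint before handing in.

```bash
python3 - <<'E'
from bench import *
import cv2
w=camera('wrist')['img'][150:260,240:430]
cv2.imwrite('pics/w7.png',cv2.resize(w,None,fx=4,fy=4,interpolation=cv2.INTER_CUBIC))
E
```

```text
(no output)
```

View pics/w7.png

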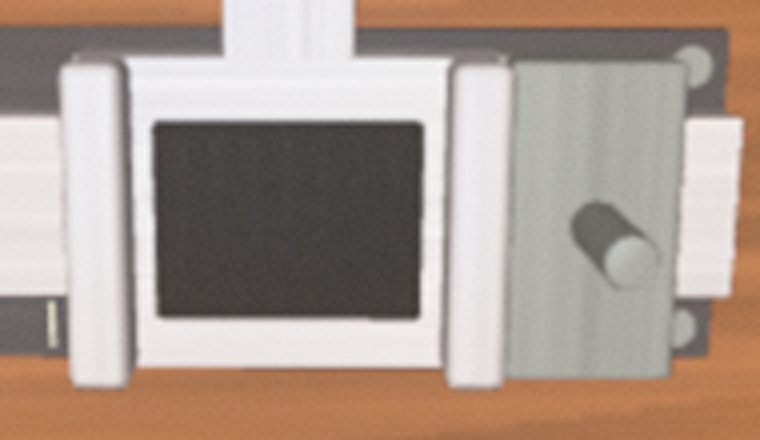

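The shoulder's edge (x≈508) meets the block's edge (x≈510), with no dark gap between them. Handing in.

```bash
python3 -c "
from bench import *
print(close_job())"
```

```text
the job is handed in; nothing more can be done
None
```

The slide is up against the stop with the upright pin, the plate has come back up, and the arm is clear above it. The job was handed in at about 12.6 s of the 40 s allowed.

**How it went:** I pressed the plate fully down with the closed fingertips at about 25–28 N, briefly 43 N at the start. Keeping it pressed, I moved the slide about 163 mm along the rail towards −y. It rode along by the fingertips' grip on the pressed plate at about 2 N, so the fingers never had to push the shoulder. At the stop the lateral force rose to 8 N and the tool stopped advancing, so I eased off and lifted straight up.

**Last checks:**
- **Contact:** the close wrist picture shows no gap between the slide and the pin block. I did not measure the contact distance beyond that.
- **Network positions:** their estimates scatter by several millimetres. They put the plate 60–66 mm from the pin stop against the expected 70 mm, and one reading of the slide's middle was about 15 mm off to the side. I relied on the picture and the force instead.
- **Brake:** the plate looks up in the pictures, and the measured force is about zero. I did not test the grip itself.
- **Loose things:** those in view look unmoved, and the network's positions agree with the first ones to within its usual error.

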